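Clamp the bezel and set the argon valve

ROBOT

A 6-joint arm with a two-finger parallel gripper is mounted at the origin on the work surface. World frame = base frame: x ahead of the robot, y to its left, z up, the work surface at z = 0. Lengths are in m, angles in degrees, forces in N, time in s.
With the tool pointing down it reaches from about 0.35 to 0.875 m from the base axis. Payload 4.2 kg.
Tool frame: the origin (TCP) lies midway between the tips of the shut fingers; the grasp point (between the pads) lies 19 mm behind it; z points along the fingers, y is the line along which they close (so a half turn about z gives the same grasp; the last joint's range is limited). The gripper opens to 87 mm and grips with 3 to 60 N. Pads are 19 mm wide; open, the fingers measure 117 mm over their backs; the gripper's body (75 mm by 190 mm) begins 51 mm behind the grasp point.
Start: joints at [-52.735, 22.042, 0.453, 0, -68.411, -14.817], TCP at [0.239, -0.578, 0.223] pointing down, gripper open.
Joint ranges: [-179.83, 179.83], [-69.29, 118.12], [-61.27, 80.66], [-181.25, 117.63], [-171.15, -9.14], [-177.46, 177.46]. Speed limits (degrees/s): [159.86, 159.86, 180, 180, 180, 180].

INTERFACE

Orientations are given as a 3x3 rotation matrix whose columns are the frame's x, y, z axes.
In Python, from station import * gives the robot as it stands.
- The arm moves only by the tool move_arm, never from a script. Its argument "targets" is text: rows parted by semicolons, each of 4 numbers parted by spaces: the shift along the world's x, y, z in units of 25 mm (1.0 is 25 mm), then the turn about the world's z in units of 5 degrees (1.0 is 5 degrees). In form: tx ty tz spin; .... A call has 1 to 10 rows; each row shifts and turns the commanded pose from where the row before left it; what a row does not reach is not made up. A row lasts 1/12 s, in which the tool goes at most 41.7 mm and 7.16 degrees, less where a joint would pass 70% of its speed; a pose out of reach is approached as far as the arm can. A call is refused whole if a number of a shift passes 1 or a number of a turn 1, either way. A call with a gripper value outside its range is refused whole. "gripper" is the finger opening in mm, from 0 to 87, set as the call begins (left out, the last holds). The fingers move at their own pace and stop on an object; the grip force is fixed at half the most. Time passes only in rows, so rows that do not move let the fingers close. It gives the time, the measured TCP pose, the force, the opening and the grip force at its end, in the units of the state.
- sense(): the state, without advancing time (a new reading comes with each control period).
- capture(name): name is "scene" or "side" or "wrist"; returns a dict with "image" (400x640x3 uint8, blue, green, red), "fx", "fy", "cx", "cy" (pixels), "D" ([k1, k2, p1, p2, k3] as OpenCV has them; the pictures are not rectified), "world_from_camera" (4x4, takes a point from camera to world coordinates); the wrist camera has in their place "hand_eye" (4x4, takes a point from camera to tool coordinates, whose origin is the TCP and whose axes are the flange's). Camera axes: x right, y up, looking along -z (the intrinsics and any distortion apply to the point x, -y, -z); pixel columns grow to the right and rows downward; lengths in m; the calibration is good to about 2 mm. A picture is of the moment at which its call begins: read the wrist's pose just before it. There is no depth.
- finish_job(): hands the job in; it is judged then, once.
The state is a dict: "time_s": time; "joints": joint angles; "joint_velocities": joint speeds; "effort": joint torques, N m; "tcp_pos": TCP position; "ee_rot": TCP orientation; "wrist_force": force on the tool from outside, world axes, zero at the start; "moment": the same for the moment, N m; "gripper_width": opening from 0.0 (shut) to 1.0 (fully open); "gripper_force": force on a finger pad.
Only numpy, scipy, OpenCV 4.12 (cv2) and the standard library are available. Lean on these libraries where they do the work, as an engineer would, in place of code of your own. Each camera call takes 0.05 s, during which the arm holds its last target. There are 200 camera calls.

TASK

Get the welding jig ready: slide its jaw shut on the bezel frame until it presses firmly and the frame sits square between the two jaws. Then turn the bar handle of the shielding-gas needle valve until its pointer points at the brass set tab on the rim of its dial, and let go. Do not shift the set tab, leave the valve with the round handwheel as it is, and do not knock the other things on the bench about.

Things in the scene. Friction and masses are not known exactly. Their poses are not given: they have to be found in the camera images.
- jig: Welding jig bolted to the bench: dark steel base 90 (x) x 190 (y) x 15 mm, origin under its centre. A fixed steel jaw, 60 mm wide (x), has its inner face at jig y = +45 mm, top 40 mm above the bench (18 mm thick). The moving jaw slides along the jig's y, and closes towards +y. The jig's place and yaw vary.
- nozzle_tip (a point): Tip of the jig's thin copper gas nozzle (6 mm rod, fixed), at jig (32, 35, 46) mm, beside the clamping place; the rod rises from the base at jig (34, 80) mm to 71 mm above the bench and bends over and down to this point.
- jaw: The jig's steel moving jaw: clamping block 60 mm wide (x), 15 mm thick, top 41 mm above the bench, carriage behind it top 30 mm. Axes as the jig's; origin at bench level under the clamping face; jig y of the face: -35 mm when fully open, 75 mm travel. The slide drags with about 3.5 N and stays where it is left.
- jaw_face (a point): Point at the middle of the moving jaw's clamping face, 23 mm above the bench. Touches the squared frame when it is at jig y = +23 mm.
- jaw_grip (a point): Grip point on the moving jaw's upright aluminium thumb plate: plate 30 mm (jig x) x 12 mm thick (jig y), top 85 mm above the bench; this point is in its middle, 70 mm above the bench and 34 mm behind (jig -y) the clamping face. Can be pinched from above across its thickness.
- bezel: Plain metal bezel frame, loose, about 60 g: rectangular ring 44 (its x) x 22 (its y) x 16 mm tall with 5 mm walls. Origin under its centre. It stands on the jig base (15 mm above the bench) between the jaws, slightly askew; when clamped its x is along the jig's x and its centre at jig y = +34 mm.
- bar_valve: Grey angled valve stand bolted to the bench, foot 120 x 120 mm, origin on the bench under the dial centre. The dial (aluminium disc, radius 45 mm) is centred 100 mm above the origin; its face leans 30 degrees, so the valve's axis points up and tilted 30 degrees from vertical towards the stand's -x. The panel around it is 110 x 110 mm. Place and yaw vary.
- bar_handle (a joint): Angle of the bar handle (rad), 0 closed: pointer straight up the slope of the dial (towards the stand's +x). Grows counter-clockwise as seen looking onto the dial, to 1.75. Drag about 0.08 N m; it stays where it is left.
- handle_grip (a point): Middle of the black bar handle, on the valve's axis 35 mm above the dial face: bar 60 mm long (point x) x 11 mm wide (point y) x 22 mm deep (point z). Its z is the valve's axis, pointing out of the dial; point x runs along the bar to the pointer end. The point turns with the handle. Room to pinch the bar across its width along the valve's axis.
- pointer_tip (a point): Tip of the thin black pointer that reaches from one end of the bar down to the dial, 42 mm from the axis, 5 mm above the dial face. Axes as handle_grip.
- set_tab (a joint): Angle of the set tab about the valve's axis (rad), same zero and sense as joint bar_handle: the handle points at the tab when both are equal. Stiff (1 N m); must not be shifted.
- tab_mark (a point): Inner end of the set tab, a small brass block 18 (radial) x 8 x 7 mm riding on the dial's rim 44 to 62 mm from the axis, standing 6 mm above the dial face. This point is 44 mm from the axis, 5 mm above the dial face; point x points radially outward, z along the valve's axis.
- wheel_rim (a point): Point on the rim (radius 26 mm) of the round black handwheel of the second, otherwise similar valve stand. Not to be turned.
- wheel_valve: The second valve stand, same size and slope as bar_valve but with a handwheel. Leave alone. Origin on the bench under its dial centre.
- wash_bottle: Bystander: white plastic bottle, 56 mm diameter, 140 mm tall, loose. Origin under its centre.
- burr_stand: Bystander: white three-tier round burr stand full of small burrs, 110 mm diameter, about 80 mm tall, loose. Origin under its centre.
- brick: Bystander: reddish soldering brick 70 x 120 x 25 mm, loose. Origin under its centre.
- dish: Bystander: small copper bowl, 56 mm diameter, 35 mm tall, loose. Origin under its centre.
- hammer: Bystander: hammer 200 mm long lying flat, loose. Its length is along its x.
- third_hand: Bystander: third-hand stand, round dark foot 76 mm across, a post with a 120 mm cross rod (along its y) 90 mm above the bench, loose. Origin under the foot.
- caliper: Bystander: slide caliper lying flat, 150 mm long along its y, 12 mm thick, loose. Origin under the middle of its beam.
Not all that is in view belongs to the job. What is shaped like the bar_valve but green is not meant.

How it is judged (in metres and radians):
On the way, in this order (a step that is already met when the one before it is completed fails the run):
1. the jaw presses the frame square against the fixed jaw with more than 4 N (y of jaw_face in the frame of jig above 0.0205 m and y of bezel in the frame of jig between 0.0315 and 0.0365 m and x of bezel in the frame of jig between -0.02 and 0.02 m and angle between the x axis of bezel and the x axis of jig, either way round below 0.07 rad and contact force between jaw and bezel above 4 N), for 0.05 s.
2. then the bar handle's pointer is at the set tab, within 0.12 rad (angle between the x axis of pointer_tip and the x axis of tab_mark, either way round below 0.12 rad), for 0.2 s.
At the end, for the whole second after the job is handed in: The frame is still shut between the jaws (jaw face within 2.5 mm of touching the squared frame, frame within 2.5 mm of the clamped place along the jig's y and 20 mm along its x, square within 0.07 rad) and the bar handle's pointer is within 0.12 rad (7 degrees) of the set tab, all at rest (y of jaw_face in the frame of jig above 0.0205 m and y of bezel in the frame of jig between 0.0315 and 0.0365 m and x of bezel in the frame of jig between -0.02 and 0.02 m and angle between the x axis of bezel and the x axis of jig, either way round below 0.07 rad and angle between the x axis of pointer_tip and the x axis of tab_mark, either way round below 0.12 rad and velocity of joint bar_handle between -0.02 and 0.02 rad/s and linear speed of bezel below 0.01 m/s).
It fails at once if the set tab is shifted by more than 4 mm (distance of tab_mark from where it was at the start of the episode above 0.004 m).
It fails at once if the handwheel of the other valve is turned (rim by more than 6 mm) (distance of wheel_rim from where it was at the start of the episode above 0.006 m).
It fails at once if a bystander on the bench is pushed by more than 25 mm (distance of any of wash_bottle, burr_stand, brick, dish, hammer, third_hand, caliper from where it was at the start of the episode above 0.025 m).
It also fails if it takes over 48 s, if anything falls off the work surface, if the arm or the gripper's body presses on something with over 40 N, if the wrist force passes 120 N, or if a joint passes its speed limit or range.

## Working session

There is one attempt and no reset: what is moved stays moved. The work goes in short steps, Python scripts to look and compute and a tool call to move; the robot and the scene stay as the last step left them, time stands still between calls to the robot, and variables do not carry over. Pictures are saved under pics/ and viewed, at most 10 in all, crops included, and the job is handed in when it is done.

Besides the shell and the picture viewer there is one more tool, called after "Call:" by a JSON object that holds its "api" and its "payload", one argument or row to a line. move_arm: Moves the arm, as the interface text tells. Its arguments: {"type":"object","properties":{"targets":{"type":"string"},"gripper":{"type":"number"}},"required":["targets"]}

```bash
ls; mkdir -p pics; python3 - <<'E'
from station import *
import cv2,numpy as np
s=sense();print(s)
for n in("scene","side"):
    c=capture(n);cv2.imwrite(f"pics/{n}0.png",c["image"]);np.savez(f"{n}.npz",**c)
    print(n,c["fx"],c["fy"],c["cx"],c["cy"],c["D"],np.round(c["world_from_camera"],3).tolist())
E
```

```text
pics
{'time_s': 0.0, 'joints': array([-5.27345943e+01,  2.20911933e+01,  3.80076089e-01, -2.91808503e-02,
       -6.84117277e+01, -1.48169023e+01]), 'joint_velocities': array([-0.02658314,  0.00957773, -0.01550911,  0.01859237, -0.10306272,
       -0.03692956]), 'effort': array([-1.10334451e-03, -3.90669394e+01,  1.87409824e+01,  4.21994448e+00,
        1.10084712e-02, -2.11422007e-04]), 'tcp_pos': array([ 0.23844885, -0.57707214,  0.22145659]), 'ee_rot': array([[-9.24294801e-01, -3.81678231e-01, -9.21321292e-04],
       [-3.81679332e-01,  9.24292657e-01,  1.99303547e-03],
       [ 9.08722504e-05,  2.19380162e-03, -9.99997589e-01]]), 'wrist_force': array([0.22654299, 0.37003874, 0.40360955]), 'moment': array([ 0.01992504, -0.00338406, -0.03075074]), 'gripper_force': 0.0, 'gripper_width': 1.0007194420615757}
scene 507.3589040367754 507.3589040367754 315.62640817893214 207.77198044582553 [-0.05555392  0.          0.          0.          0.        ] [[-0.724, -0.548, 0.42, 1.096], [0.69, -0.588, 0.422, 0.568], [0.016, 0.595, 0.803, 1.16], [0.0, 0.0, 0.0, 1.0]]
side 448.9514280267818 448.9514280267818 322.0126711234702 196.77571374855214 [-0.13136858  0.          0.          0.          0.        ] [[-0.882, 0.333, -0.333, 0.048], [-0.47, -0.594, 0.653, 0.905], [0.02, 0.732, 0.681, 1.063], [0.0, 0.0, 0.0, 1.0]]
```

View pics/scene0.png

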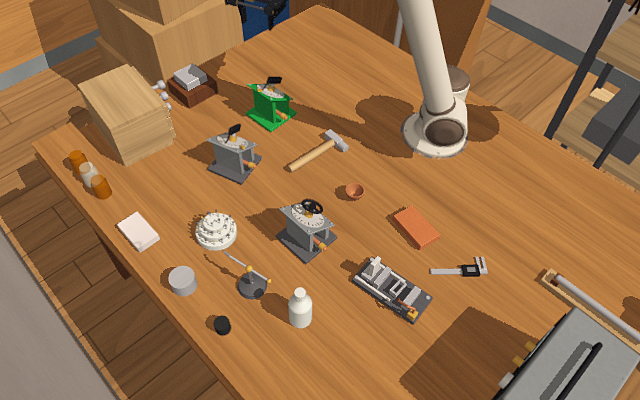

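View pics/side0.png

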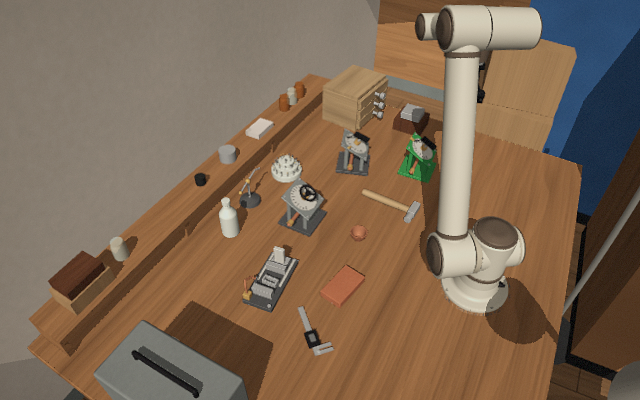

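The things in the two views:
- **Jig:** scene (392,288), side (271,278).
- **Bar valve (grey stand, bar handle):** scene (235,155), side (353,150).
- **Decoy (green):** scene (270,103), so not meant.
- **Wheel valve (round handwheel):** scene (308,228), so not meant.

I'll confirm this in one enlarged crop.

```bash
cat > h.py <<'E'
import cv2,numpy as np
def load(n): return dict(np.load(n+".npz"))
def KD(c): return np.array([[c["fx"],0,c["cx"]],[0,c["fy"],c["cy"]],[0,0,1.]],float),np.array(c["D"],float)
def ray(c,uv,T=None):
    K,D=KD(c);T=c["world_from_camera"] if T is None else T
    p=cv2.undistortPoints(np.array(uv,float).reshape(-1,1,2),K,D).reshape(-1,2)
    d=np.c_[p[:,0],-p[:,1],-np.ones(len(p))]@T[:3,:3].T
    return T[:3,3],d
def onz(c,uv,z,T=None):
    o,d=ray(c,uv,T); return o+d*((z-o[2])/d[:,2])[:,None]
def onplane(c,uv,p0,n,T=None):
    o,d=ray(c,uv,T); return o+d*(((p0-o)@n)/(d@n))[:,None]
def proj(c,P,T=None):
    K,D=KD(c);T=c["world_from_camera"] if T is None else T
    q=(np.atleast_2d(P)-T[:3,3])@T[:3,:3]; q=q*[1,-1,-1]
    return cv2.projectPoints(q,np.zeros(3),np.zeros(3),K,D)[0].reshape(-1,2)
def tri(c1,u1,c2,u2,T1=None,T2=None):
    o1,d1=ray(c1,u1,T1);o2,d2=ray(c2,u2,T2);out=[]
    for a,b in zip(d1,d2):
        s=np.linalg.lstsq(np.c_[a,-b],o2-o1,rcond=None)[0]
        p,q=o1+a*s[0],o2+b*s[1]; out.append(np.r_[(p+q)/2,np.linalg.norm(p-q)])
    return np.array(out)
E
python3 - <<'E'
from h import *
a=load("scene")["image"];b=load("side")["image"]
def cr(i,x,y,w=80,h=60): return cv2.resize(i[y:y+h,x:x+w],(400,300),interpolation=cv2.INTER_CUBIC)
m=np.vstack([np.hstack([cr(a,350,255,90,68),cr(b,235,242,90,68)]),np.hstack([cr(a,198,118),cr(b,318,120)])])
cv2.imwrite("pics/m1.png",m)
E
```

```text
(no output)
```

View pics/m1.png

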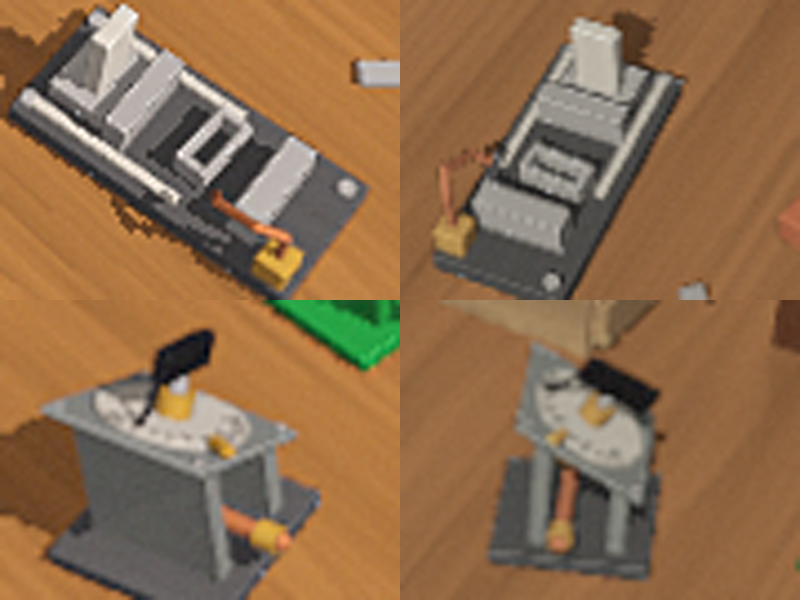

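Crop confirms: top row is the jig (thumb plate at scene crop (118,45), askew frame (212,145), fixed jaw (278,180), nozzle at (250,215)); bottom row is the grey bar valve with the black bar (185,355), pointer tip (147,418), brass tab (222,447).

```bash
python3 - <<'E'
from h import *
np.set_printoptions(precision=4,suppress=True)
a=load("scene");b=load("side")
f=lambda P,x,y,sx,sy,ox=0,oy=0:np.array([[x+(u-ox)/sx,y+(v-oy)/sy] for u,v in P])-0.4
A=lambda P:f(P,350,255,400/90,300/68); B=lambda P:f(P,235,242,400/90,300/68,400,0)
C=lambda P:f(P,198,118,5,5,0,300); D=lambda P:f(P,318,120,5,5,400,300)
print("base corners z15 scene R,top,left,bottom",onz(a,A([(367,186),(97,10),(12,112),(285,295)]),.015))
print("side: upperR, lowL, ",onz(b,B([(682,78),(435,258)]),.015))
print("plate top tri L,R ends / ",tri(a,A([(107,40),(128,8)]),b,B([(575,22),(620,28)])))
print("plate top z85",onz(a,A([(107,40),(128,8)]),.085),onz(b,B([(573,20),(618,26)]),.085))
print("fixed jaw inner top edge z40",onz(a,A([(236,212),(297,140)]),.04))
print("moving jaw front top edge z41",onz(a,A([(128,120),(182,60)]),.041))
print("panel corners: scene right,bottom,left",tri(a,C([(297,435),(205,470),(42,408)]),b,D([(645,500),(520,435),(530,345)])))
print("tab, hub, pointer",tri(a,C([(220,445),(178,402),(147,418)]),b,D([(555,437),(597,408),(552,385)])))
print("bar top ends",tri(a,C([(160,350),(210,333)]),b,D([(585,362),(655,390)])))
E
```

```text
base corners z15 scene R,top,left,bottom [[0.474  0.3659 0.015 ]
 [0.4997 0.1821 0.015 ]
 [0.5859 0.1952 0.015 ]
 [0.5591 0.3768 0.015 ]]
side: upperR, lowL,  [[0.4933 0.1775 0.015 ]
 [0.5544 0.3779 0.015 ]]
plate top tri L,R ends /  [[0.5465 0.2218 0.0864 0.0024]
 [0.5201 0.2128 0.0839 0.0069]]
plate top z85 [[0.5464 0.2225 0.085 ]
 [0.5226 0.2166 0.085 ]] [[0.5491 0.2187 0.085 ]
 [0.5212 0.2088 0.085 ]]
fixed jaw inner top edge z40 [[0.5525 0.3306 0.04  ]
 [0.4937 0.3251 0.04  ]]
moving jaw front top edge z41 [[0.5537 0.2518 0.041 ]
 [0.5024 0.2468 0.041 ]]
panel corners: scene right,bottom,left [[ 0.4872 -0.2976  0.0661  0.0062]
 [ 0.5725 -0.2672  0.1164  0.0021]
 [ 0.6126 -0.3642  0.1215  0.001 ]]
tab, hub, pointer [[ 0.5519 -0.2807  0.1126  0.0002]
 [ 0.5436 -0.3318  0.1064  0.0046]
 [ 0.574  -0.3176  0.125   0.004 ]]
bar top ends [[ 0.5519 -0.3276  0.1507  0.004 ]
 [ 0.5061 -0.3463  0.1265  0.0051]]
```

Everything is consistent with the sizes given: jig centre is about (0.530, 0.280) with yaw about 8°, and the valve hub is near (0.54,-0.33). On the way I'll look at the valve with the wrist camera.

Call:
{"api": "move_arm", "payload": {
  "targets": "0.9 1 0.5 0;0.9 1 0.5 0;0.9 1 0.5 0;0.9 1 0.5 0;0.9 1 0.5 0;0.9 1 0.5 0;0.9 1 0.5 0;0.9 1 0.5 0;0.9 1 0 0;0 0 0 0"
}}

```text
time_s: 0.93
tcp_pos: [0.4444, -0.3492, 0.3228]
ee_rot: [[-0.922, -0.387, 0.002], [-0.387, 0.922, 0.001], [-0.002, -0.0, -1.0]]
wrist_force: [-0.1, 0.1, 0.2]
gripper_width: 1.002
gripper_force: 0.0
```

```bash
cat >> h.py <<'E'
def snap(name):
    from station import sense,capture
    s=sense();c=capture("wrist")
    T=np.eye(4);T[:3,:3]=s["ee_rot"];T[:3,3]=s["tcp_pos"]
    c["world_from_camera"]=T@c["hand_eye"];np.savez(name+".npz",**c)
    cv2.imwrite(f"pics/{name}.png",c["image"]);return s,c
E
python3 - <<'E'
from h import *
np.set_printoptions(precision=4,suppress=True)
s,c=snap("w1");print(s["tcp_pos"],c["hand_eye"],c["fx"],proj(c,[[.5436,-.3318,.1064],[.5519,-.2807,.1126]]))
E
```

```text
[ 0.4444 -0.3492  0.3228] [[-0.0002  0.9597  0.2811  0.077 ]
 [ 1.     -0.0001  0.0014  0.001 ]
 [ 0.0014  0.2811 -0.9597 -0.1626]
 [ 0.      0.      0.      1.    ]] 294.0046612742171 [[298.6727 240.2622]
 [329.803  259.8618]]
```

View pics/w1.png

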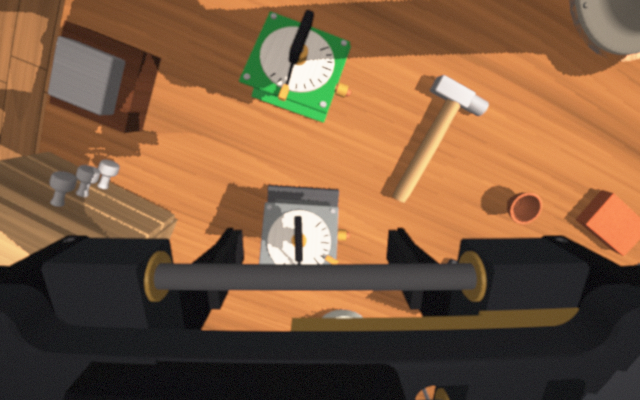

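The view shows the valve dial at (299,240), partly behind the gripper: things in view lie on the base side of the tool. I'll look again from further out later. Now to the jig, standing a bit outward of it.

Call:
{"api": "move_arm", "payload": {
  "targets": "0.4 1 0 -1;0.4 1 0 -1;0.4 1 0 -0.8;0.4 1 0 0;0.4 1 0 0;0.4 1 0 0;0.4 1 0 0;0.4 1 0 0;0.4 1 0 0;0.4 1 0 0"
}}

```text
time_s: 1.82
tcp_pos: [0.5409, -0.1022, 0.322]
ee_rot: [[-0.989, -0.146, -0.001], [-0.146, 0.989, -0.0], [0.001, 0.0, -1.0]]
wrist_force: [0.1, -0.4, 0.1]
gripper_width: 0.999
gripper_force: 0.0
```

Call:
{"api": "move_arm", "payload": {
  "targets": "0.4 1 0 0;0.4 1 0 0;0.4 1 0 0;0.4 1 0 0;0.4 1 0 0;0.4 1 0 0;0.4 1 -0.5 0;0.2 1 -0.5 0;0 1 -0.5 0;0 1 -0.5 0"
}}

```text
time_s: 2.65
tcp_pos: [0.6162, 0.1475, 0.2709]
ee_rot: [[-0.989, -0.146, -0.002], [-0.146, 0.989, -0.001], [0.002, -0.001, -1.0]]
wrist_force: [1.1, -1.0, 0.3]
gripper_width: 0.998
gripper_force: 0.0
```

Call:
{"api": "move_arm", "payload": {
  "targets": "0 1 0 0;0 1 0 0;0 1 0 0;0 0.5 0 0;0 0 0 0;0 0 0 0"
}}

```text
time_s: 3.15
tcp_pos: [0.6161, 0.2344, 0.2718]
ee_rot: [[-0.989, -0.147, -0.001], [-0.147, 0.989, -0.001], [0.001, -0.001, -1.0]]
wrist_force: [-0.2, 0.2, -0.1]
gripper_width: 1.002
gripper_force: 0.0
```

```bash
python3 - <<'E'
from h import *
np.set_printoptions(precision=4,suppress=True)
s,c=snap("w2");print(s["tcp_pos"],proj(c,[[.539,.212,.085],[.53,.28,.015]]))
E
```

```text
[0.6161 0.2344 0.2718] [[304.9885 109.2687]
 [356.6066 110.5479]]
```

View pics/w2.png

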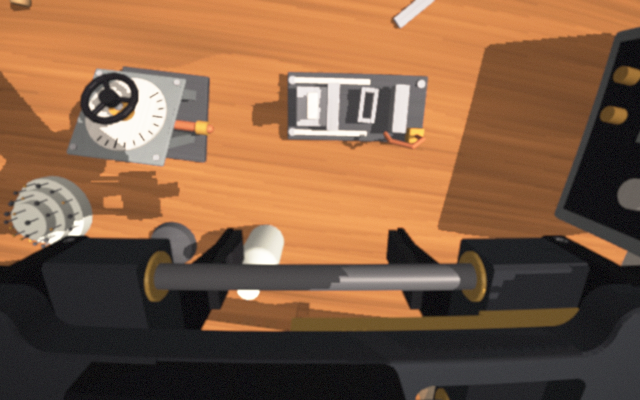

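Wrist view: jig base corners about (288,73),(427,75),(425,144),(287,139), thumb plate top (308,104), frame (368,104). Bottle at (262,245) is well outward of the descent spot.

```bash
python3 - <<'E'
from h import *
np.set_printoptions(precision=4,suppress=True)
c=load("w2")
im=c["image"][60:160,270:440];cv2.imwrite("pics/w2c.png",cv2.resize(im,(765,450),interpolation=cv2.INTER_CUBIC))
print("base",onz(c,[(288,73),(427,75),(425,144),(287,139)],.015), onz(c,[(288,73),(427,75),(425,144),(287,139)],.015).mean(0))
print("bottle",onz(c,[(245,295)],0.14))
E
```

```text
base [[0.4956 0.1806 0.015 ]
 [0.4696 0.3655 0.015 ]
 [0.5602 0.3849 0.015 ]
 [0.5826 0.19   0.015 ]] [0.527  0.2803 0.015 ]
bottle [[0.7549 0.1731 0.14  ]]
```

View pics/w2c.png

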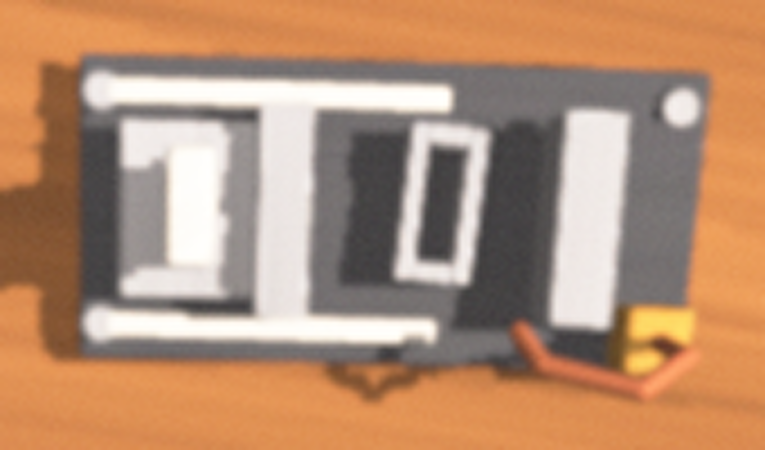

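Crop shows: plate top (167–213,147–267), moving-jaw face edge x≈315, frame quad (415,120)…(470,285) slightly askew, fixed jaw inner edge x≈560.

```bash
python3 - <<'E'
from h import *
np.set_printoptions(precision=4,suppress=True)
c=load("w2");q=lambda P:np.array(P)/4.5+[270,60]-.4
pl=onz(c,q([(170,147),(216,147),(212,267),(165,267)]),.085);print("plate",pl,pl.mean(0))
fr=onz(c,q([(415,120),(492,130),(472,287),(393,277)]),.031);print("frame",fr,fr.mean(0))
mj=onz(c,q([(316,108),(308,318)]),.041);fj=onz(c,q([(568,110),(550,325)]),.04);print(mj,fj)
for a in (pl[2]-pl[1],pl[3]-pl[0],fr[2]-fr[1],fr[3]-fr[0],mj[1]-mj[0],fj[1]-fj[0]):print(np.linalg.norm(a),np.degrees(np.arctan2(a[1],a[0])))
yaw=np.radians(8);R=np.array([[np.cos(yaw),-np.sin(yaw)],[np.sin(yaw),np.cos(yaw)]])
o=np.array([.528,.280])
for p in (pl.mean(0),fr.mean(0),mj.mean(0),fj.mean(0)):print("jigxy",R.T@(p[:2]-o))
print("grip",o+R@[0,-.069])
E
```

```text
plate [[0.5202 0.2121 0.085 ]
 [0.5185 0.2235 0.085 ]
 [0.5477 0.2269 0.085 ]
 [0.5495 0.215  0.085 ]] [0.534  0.2194 0.085 ]
frame [[0.4993 0.279  0.031 ]
 [0.4985 0.3016 0.031 ]
 [0.5431 0.3046 0.031 ]
 [0.5438 0.2808 0.031 ]] [0.5212 0.2915 0.031 ]
[[0.5013 0.2496 0.041 ]
 [0.5589 0.257  0.041 ]] [[0.4908 0.3201 0.04  ]
 [0.5502 0.3277 0.04  ]]
0.029371892303984876 6.575721295308959
0.029394672835493678 5.585096312267
0.044628810812592117 3.840920277809586
0.04454876058503477 2.257501023148296
0.05800822236292007 7.343128690688893
0.059836972220091454 7.262815453257979
jigxy [-0.0025 -0.0609]
jigxy [-0.0052  0.0124]
jigxy [-0.0016 -0.0267]
jigxy [-0.0013  0.0445]
grip [0.5376 0.2117]
```

Call:
{"api": "move_arm", "payload": {
  "targets": "-0.9 -0.2 0 -0.2;-0.9 -0.2 0 0;-0.9 -0.2 -0.5 0;-0.6 -0.04 -1 0;0 0 -1 0;0 0 -1 0;0 0 -1 0;0 0 -1 0;0 0 -1 0;0 0 -0.5 0"
}}

```text
time_s: 4.03
tcp_pos: [0.5323, 0.2162, 0.0948]
ee_rot: [[-0.992, -0.127, -0.004], [-0.127, 0.992, -0.002], [0.004, -0.002, -1.0]]
wrist_force: [0.3, 0.5, 0.0]
gripper_width: 1.003
gripper_force: 0.0
```

Call:
{"api": "move_arm", "payload": {
  "targets": "0 0 -0.8 0;0 0 -0.8 0;0 0 0 0;0 0 0 0"
}}

```text
time_s: 4.37
tcp_pos: [0.5335, 0.2173, 0.0572]
ee_rot: [[-0.992, -0.128, -0.002], [-0.128, 0.992, -0.002], [0.002, -0.001, -1.0]]
wrist_force: [1.4, 0.8, 0.3]
gripper_width: 1.002
gripper_force: 0.0
```

Call:
{"api": "move_arm", "payload": {
  "targets": "0 0 0 0;0 0 0 0;0 0 0 0;0 0 0 0;0 0 0 0;0 0 0 0;0 0 0 0;0 0 0 0",
  "gripper": 8
}}

```text
time_s: 5.03
tcp_pos: [0.5337, 0.2189, 0.0576]
ee_rot: [[-0.992, -0.13, 0.0], [-0.13, 0.992, 0.0], [-0.0, 0.0, -1.0]]
wrist_force: [0.8, -0.5, -0.2]
gripper_width: 0.478
gripper_force: 0.0
```

Call:
{"api": "move_arm", "payload": {
  "targets": "0 0 0 0;0 0 0 0;0 0 0 0;0 0 0 0;0 0 0 0;0 0 0 0;0 0 0 0;0 0 0 0"
}}

```text
time_s: 5.7
tcp_pos: [0.5337, 0.2187, 0.0575]
ee_rot: [[-0.992, -0.129, -0.0], [-0.129, 0.992, -0.0], [0.0, -0.0, -1.0]]
wrist_force: [0.8, -1.4, -0.0]
gripper_width: 0.138
gripper_force: 30.0
```

Call:
{"api": "move_arm", "payload": {
  "targets": "-0.03 0.25 0 0;-0.03 0.25 0 0;-0.03 0.25 0 0;-0.03 0.25 0 0;-0.03 0.25 0 0;-0.03 0.25 0 0;0 0 0 0;0 0 0 0"
}}

```text
time_s: 6.37
tcp_pos: [0.5288, 0.2579, 0.0575]
ee_rot: [[-0.991, -0.13, 0.0], [-0.13, 0.991, 0.002], [-0.0, 0.002, -1.0]]
wrist_force: [-2.6, 1.9, -0.3]
gripper_width: 0.138
gripper_force: 30.0
```

Call:
{"api": "move_arm", "payload": {
  "targets": "-0.012 0.1 0 0;-0.012 0.1 0 0;-0.012 0.1 0 0;-0.012 0.1 0 0;0 0 0 0;0 0 0 0"
}}

```text
time_s: 6.87
tcp_pos: [0.5277, 0.2664, 0.0575]
ee_rot: [[-0.992, -0.13, -0.0], [-0.13, 0.992, -0.0], [0.0, 0.0, -1.0]]
wrist_force: [-0.6, -3.8, 1.8]
gripper_width: 0.134
gripper_force: 30.0
```

Call:
{"api": "move_arm", "payload": {
  "targets": "-0.01 0.08 0 0;-0.005 0.05 0 0;0 0 0 0;0 0 0 0"
}}

```text
time_s: 7.2
tcp_pos: [0.5275, 0.2675, 0.0575]
ee_rot: [[-0.992, -0.129, -0.001], [-0.129, 0.992, -0.003], [0.002, -0.003, -1.0]]
wrist_force: [3.0, -9.0, 1.5]
gripper_width: 0.134
gripper_force: 30.0
```

Contact has started (commanded about 3.2 mm, moved 1.1 mm). Press harder.

Call:
{"api": "move_arm", "payload": {
  "targets": "-0.01 0.08 0 0;-0.01 0.08 0 0;0 0 0 0;0 0 0 0"
}}

```text
time_s: 7.53
tcp_pos: [0.5274, 0.2676, 0.0575]
ee_rot: [[-0.992, -0.129, -0.003], [-0.129, 0.992, -0.009], [0.004, -0.009, -1.0]]
wrist_force: [7.3, -20.8, 4.2]
gripper_width: 0.133
gripper_force: 30.1
```

Call:
{"api": "move_arm", "payload": {
  "targets": "0 0.08 0 0;0 0 0 0;0 0 0 0;0.01 -0.07 0 0;0.01 -0.07 0 0;0 0 0 0"
}}

```text
time_s: 8.03
tcp_pos: [0.5274, 0.2676, 0.0575]
ee_rot: [[-0.992, -0.128, -0.003], [-0.128, 0.992, -0.006], [0.004, -0.006, -1.0]]
wrist_force: [3.1, -15.3, 3.8]
gripper_width: 0.134
gripper_force: 30.0
```

Call:
{"api": "move_arm", "payload": {
  "targets": "0 0 0 0;0 0 0 0;0 0 0 0;0 0 0 0;0 0 0 0;0 0 0 0",
  "gripper": 60
}}

```text
time_s: 8.53
tcp_pos: [0.5278, 0.2731, 0.0577]
ee_rot: [[-0.991, -0.13, 0.001], [-0.13, 0.991, 0.001], [-0.001, 0.001, -1.0]]
wrist_force: [0.1, 0.3, -0.4]
gripper_width: 0.508
gripper_force: 0.0
```

Call:
{"api": "move_arm", "payload": {
  "targets": "0 0 0.5 0;0 0 1 0;0 0 1 0;0 0 1 0;0 0 1 0;0 0 1 0;0 0 1 0;0 0 1 0;0 0 1 0;0 0 0.5 0"
}}

```text
time_s: 9.37
tcp_pos: [0.5286, 0.2732, 0.2865]
ee_rot: [[-0.991, -0.131, 0.005], [-0.131, 0.991, 0.004], [-0.006, 0.003, -1.0]]
wrist_force: [0.8, 0.7, 0.7]
gripper_width: 0.688
gripper_force: 0.0
```

Call:
{"api": "move_arm", "payload": {
  "targets": "0.9 0 0 0;0.9 0 0 0;0.9 0 0 0;0.8 0 0 0;0 0 0 0;0 0 0 0"
}}

```text
time_s: 9.87
tcp_pos: [0.6155, 0.2724, 0.2813]
ee_rot: [[-0.992, -0.129, -0.001], [-0.129, 0.992, -0.0], [0.001, -0.0, -1.0]]
wrist_force: [-0.7, 0.9, 0.3]
gripper_width: 0.69
gripper_force: 0.0
```

```bash
python3 - <<'E'
from h import *
s,c=snap("w3");u=proj(c,[[.528,.28,.03]])[0].astype(int);print(s["tcp_pos"],u)
x,y=max(0,u[0]-85),max(0,u[1]-50);print(x,y)
cv2.imwrite("pics/w3c.png",cv2.resize(c["image"][y:y+100,x:x+170],(765,450),interpolation=cv2.INTER_CUBIC))
E
```

```text
[0.61550481 0.27239539 0.28134147] [328 104]
243 54
```

View pics/w3c.png

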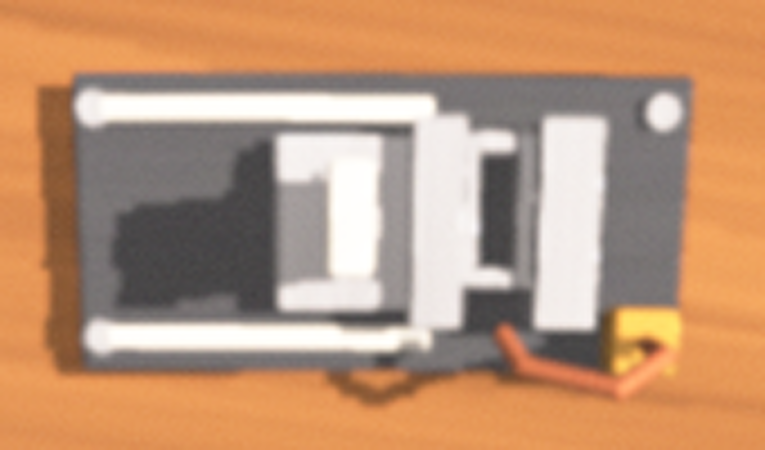

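Frame (470–520,130–290) sits square, jaw edge against it. Now to the valve, keeping outward of it.

Call:
{"api": "move_arm", "payload": {
  "targets": "0 -1 0 0;0 -1 0 0;0 -1 0 0;0 -1 0 0;0 -1 0 0;0 -1 0 0;0 -1 0 0;0 -1 0 0;0 -1 0 0;0 -1 0 0"
}}

```text
time_s: 10.75
tcp_pos: [0.6141, 0.0216, 0.2833]
ee_rot: [[-0.991, -0.131, 0.001], [-0.131, 0.991, 0.001], [-0.001, 0.0, -1.0]]
wrist_force: [0.9, 0.1, 0.2]
gripper_width: 0.689
gripper_force: 0.0
```

Call:
{"api": "move_arm", "payload": {
  "targets": "0.2 -1 0 0;0.2 -1 0 0;0.2 -1 0 0;0.2 -1 0 0;0.2 -1 0 0;0.2 -1 0 0;0.2 -1 0 0;0.2 -1 0 0;0.2 -1 0 0;0 -1 0 0",
  "gripper": 0
}}

```text
time_s: 11.58
tcp_pos: [0.6602, -0.228, 0.2829]
ee_rot: [[-0.991, -0.131, 0.001], [-0.131, 0.991, 0.0], [-0.001, 0.0, -1.0]]
wrist_force: [1.0, 0.5, 0.1]
gripper_width: 0.038
gripper_force: 0.0
```

Call:
{"api": "move_arm", "payload": {
  "targets": "0 -1 0 0;0 -1 0 0;0 -1 0 0;0 -0.5 0 0;0 0 0 0;0 0 0 0"
}}

```text
time_s: 12.08
tcp_pos: [0.6599, -0.3149, 0.2826]
ee_rot: [[-0.992, -0.129, -0.0], [-0.129, 0.992, 0.001], [-0.0, 0.001, -1.0]]
wrist_force: [-0.3, -0.2, 0.1]
gripper_width: 0.006
gripper_force: 0.0
```

```bash
python3 - <<'E'
from h import *
s,c=snap("w4");u=proj(c,[[.5436,-.3318,.1]])[0].astype(int);print(s["tcp_pos"],u)
x,y=max(0,u[0]-70),max(0,u[1]-52);print(x,y)
cv2.imwrite("pics/w4c.png",cv2.resize(c["image"][y:y+105,x:x+140],(800,600),interpolation=cv2.INTER_CUBIC))
E
```

```text
[ 0.65985224 -0.31490131  0.28258546] [312  73]
242 21
```

View pics/w4c.png

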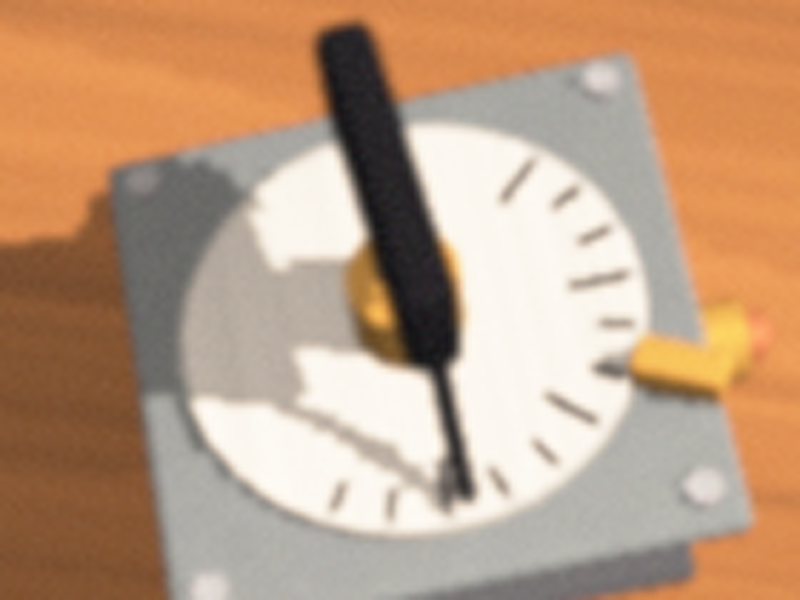

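Dial seen clearly: ellipse centre about (415,328) in the crop, pointer tip (465,497), tab inner end (633,362), panel corners (112,170),(628,55),(752,522).

```bash
cat > v.py <<'E'
from h import *
np.set_printoptions(precision=4,suppress=True)
c=load("w4");q=lambda P:np.array(P)/ (800/140)+[242,21]-.4
g=c["image"];hsv=cv2.cvtColor(g,cv2.COLOR_BGR2HSV)
C=np.array([0,0,0.]);yaw=0
t=np.pi/6
for _ in range(8):
    X=np.array([np.cos(yaw)*np.cos(t),np.sin(yaw)*np.cos(t),np.sin(t)]);Y=np.array([-np.sin(yaw),np.cos(yaw),0]);N=np.cross(X,Y)
    # dial rim extremes -> centre: fit circle on plane through current centre
    if _==0: C=onz(c,q([(415,328)]),.1)[0]
    rim=onplane(c,q([(183,340),(250,470),(400,535),(560,490),(648,330),(600,200),(430,122),(250,208)]),C,N)
    ab=np.c_[(rim-C)@X,(rim-C)@Y]; s=np.linalg.lstsq(np.c_[2*ab,np.ones(len(ab))],(ab**2).sum(1),rcond=None)[0]
    r=np.sqrt(s[2]+s[0]**2+s[1]**2); C=C+s[0]*X+s[1]*Y
    # force z=.1 along viewing ray
    o=c["world_from_camera"][:3,3]; C=o+(C-o)*((.1-o[2])/(C[2]-o[2]))
    P=onplane(c,q([(112,170),(628,55),(752,522)]),C-.003*N,N)
    e=P[1]-P[0];yaw=np.arctan2(-e[0],e[1])
ang=lambda p:np.degrees(np.arctan2((p-C)@Y,(p-C)@X))
if __name__=="__main__":
    print("C",C,"r",r,"yaw",np.degrees(yaw),"panel",P,[np.linalg.norm(P[1]-P[0]),np.linalg.norm(P[2]-P[1])])
    d=P[2]-P[1];print("check X",np.degrees(np.arctan2(d[1],d[0])),X,Y,N)
    pt=onplane(c,q([(465,495)]),C+.005*N,N)[0];tb=onplane(c,q([(633,362)]),C+.005*N,N)[0]
    tm=onplane(c,q([(680,375)]),C+.006*N,N)[0]
    for p in(pt,tb,tm):print(p,np.linalg.norm(p-C),ang(p))
    G=onplane(c,q([(342,30),(440,355)]),C+.046*N,N);print("bar top ends",G,[ang(p) for p in G], G.mean(0), C+.046*N)
E
python3 v.py
```

```text
C [ 0.5472 -0.3293  0.1   ] r 0.04503883947182305 yaw 18.992442480695285 panel [[ 0.5224 -0.3957  0.0705]
 [ 0.4874 -0.2939  0.0705]
 [ 0.5759 -0.2631  0.1247]] [np.float64(0.10758393389084678), np.float64(0.1082402235994087)]
check X 19.190778744499735 [0.8189 0.2818 0.5   ] [-0.3254  0.9456  0.    ] [-0.4728 -0.1627  0.866 ]
[ 0.5782 -0.3162  0.1252] 0.042006992144667236 3.1012889666765506
[ 0.5503 -0.2884  0.1152] 0.04377562797210126 60.08414186179204
[ 0.5518 -0.2798  0.1187] 0.0531148721083428 59.17249878688054
bar top ends [[ 0.5041 -0.3477  0.1261]
 [ 0.5578 -0.324   0.1599]] [np.float64(-172.92286948106099), np.float64(2.2609688978529783)] [ 0.531  -0.3358  0.143 ] [ 0.5255 -0.3368  0.1398]
```

Measured dial radius 45.0, pointer radius 42.0, tab radius 43.8 mm: all match. Pointer is at about 3° and the tab at 60°. I'll push the pointer end of the bar round with the shut fingers, turning along.

```bash
cat > path.py <<'E'
from v import *
def T(th,extra=0,rho=.02,lev=.028,half=.015):
    a=np.radians(th);h=np.cos(a)*X+np.sin(a)*Y;p=-np.sin(a)*X+np.cos(a)*Y
    ph=p*[1,1,0];n=np.linalg.norm(ph);ph/=n
    return C+lev*N+rho*h-(.0055/n+half+extra)*ph,np.degrees(np.arctan2(ph[1],ph[0]))
if __name__=="__main__":
    from station import sense
    s=sense();print(s["tcp_pos"],s["joints"])
    P=[T(3,.015)]+[T(t) for t in range(3,64,6)]
    pr,hd=np.array([.66,-.315,.2826]),97.5
    for p,h in P:
        print(p,round(h,1),"units",(p-pr)/.025,round((h-hd)/5,2));pr,hd=p,h
E
python3 path.py
```

```text
[ 0.6601 -0.3142  0.2828] [-12.8433  31.4712  24.2425  -0.0257 -82.763  -69.6647]
[ 0.563  -0.3602  0.1342] 111.6 units [-3.8782 -1.8099 -5.9346] 2.82
[ 0.5575 -0.3463  0.1342] 111.6 units [-0.2208  0.5579  0.    ] 0.0
[ 0.5584 -0.3436  0.1341] 116.8 units [ 0.034   0.1063 -0.0044] 1.04
[ 0.559  -0.3409  0.1339] 122.1 units [ 0.0252  0.1085 -0.0087] 1.05
[ 0.5594 -0.3382  0.1336] 127.4 units [ 0.0167  0.1101 -0.0129] 1.06
[ 0.5596 -0.3354  0.1332] 132.8 units [ 0.0084  0.1112 -0.017 ] 1.08
[ 0.5596 -0.3326  0.1326] 138.3 units [ 0.0001  0.112  -0.0209] 1.11
[ 0.5594 -0.3298  0.132 ] 144.0 units [-0.0083  0.1124 -0.0246] 1.14
[ 0.559  -0.327   0.1313] 149.9 units [-0.0169  0.1125 -0.028 ] 1.17
[ 0.5584 -0.3242  0.1305] 155.9 units [-0.0259  0.1122 -0.0311] 1.21
[ 0.5575 -0.3214  0.1297] 162.1 units [-0.0355  0.1112 -0.0339] 1.24
[ 0.5563 -0.3187  0.1288] 168.5 units [-0.0459  0.1094 -0.0363] 1.28
```

Call:
{"api": "move_arm", "payload": {
  "targets": "-0.9 -0.45 0 0.9;-0.9 -0.45 0 0.9;-0.9 -0.45 -0.5 0.9;-0.9 -0.45 -0.9 0.1;-0.28 0 -0.9 0;0 0 -0.9 0;0 0 -0.9 0;0 0 -0.9 0;0 0 -0.93 0;0 0 0 0"
}}

```text
time_s: 12.97
tcp_pos: [0.5606, -0.3571, 0.1293]
ee_rot: [[-0.93, -0.366, -0.008], [-0.367, 0.93, 0.005], [0.006, 0.008, -1.0]]
wrist_force: [-0.4, 0.1, -0.3]
gripper_width: 0.008
gripper_force: 0.0
```

Call:
{"api": "move_arm", "payload": {
  "targets": "-0.07 0.19 0 0;-0.07 0.19 0 0;-0.07 0.17 0 0;0 0 0 0;0 0 0 0"
}}

```text
time_s: 13.38
tcp_pos: [0.5585, -0.3463, 0.136]
ee_rot: [[-0.93, -0.366, 0.003], [-0.366, 0.93, -0.001], [-0.002, -0.002, -1.0]]
wrist_force: [-0.3, 0.1, 0.7]
gripper_width: 0.006
gripper_force: 0.0
```

Call:
{"api": "move_arm", "payload": {
  "targets": "0.03 0.11 0 1;0.03 0.11 -0.01 1;0.02 0.11 -0.01 1;0.01 0.11 -0.02 1;0 0 0 0.2;0 0 0 0"
}}

```text
time_s: 13.88
tcp_pos: [0.5611, -0.3365, 0.1346]
ee_rot: [[-0.739, -0.674, 0.003], [-0.674, 0.739, -0.002], [-0.001, -0.003, -1.0]]
wrist_force: [0.7, -2.5, 1.7]
gripper_width: 0.004
gripper_force: 1.4
```

```bash
cat > chk.py <<'E'
from v import *
import sys
from station import sense,capture
s=sense();print(s["tcp_pos"],s["wrist_force"],s["joints"][5])
out=[]
for n in("scene","side"):
    k=capture(n);u=proj(k,C+.02*N)[0].astype(int);x,y=u[0]-35,u[1]-40
    K=k["image"];dark=(K.max(2)<50).astype(np.uint8)
    out.append(cv2.resize(K[y:y+75,x:x+70],(400,430),interpolation=cv2.INTER_CUBIC));print(n,x,y)
    np.savez(n+sys.argv[1]+".npz",**k)
cv2.imwrite(f"pics/chk{sys.argv[1]}.png",np.hstack(out))
E
python3 chk.py 1
```

```text
[ 0.5611 -0.3365  0.1346] [ 0.7028 -2.4851  1.65  ] -30.856755675749383
scene 199 93
side 323 99
```

View pics/chk1.png

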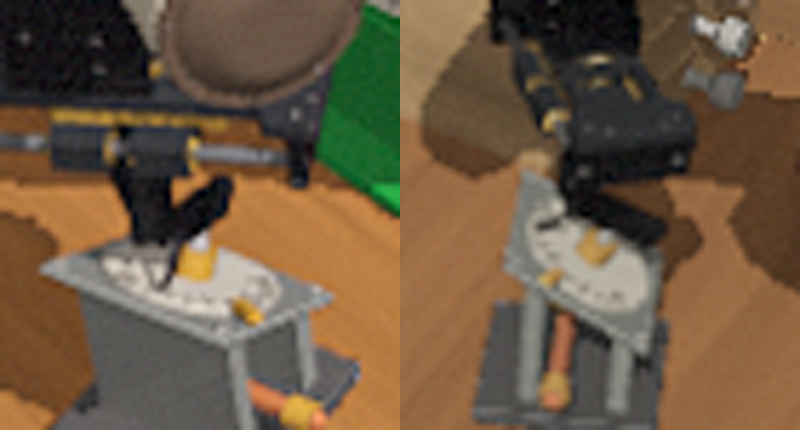

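Fingers touch the bar's pointer-end side and it's turning; pointer tip at scene crop (163,283). Measure its angle to correct for finger thickness.

```bash
python3 - <<'E'
from v import *
k=load("scene1")
for u in [(163,283),(158,275),(168,283)]:
    p=onplane(k,[(199+u[0]/5.714-.4,93+u[1]/5.733-.4)],C+.005*N,N)[0];print(ang(p),np.linalg.norm(p-C-.005*N))
tb=onplane(k,[(199+235/5.714-.4,93+303/5.733-.4)],C+.006*N,N)[0];print("tab",ang(tb),np.linalg.norm(tb-C-.006*N))
from path import T
for half in(.007,.009,.011,.013):
    for th in(5,10,15,20,25):
        p,h=T(th,half=half);a=np.radians(132.5);print(half,th,np.round((np.array([.5611,-.3365])-p[:2])@[np.cos(np.radians(h)),np.sin(np.radians(h))],4),end=" | ")
    print()
E
```

```text
8.656007818856976 0.042193946053932195
-1.7348179638546852 0.034808716716195426
11.163771705429207 0.04011630500169608
tab 52.138711066394215 0.054212219869556856
0.007 5 -0.0011 | 0.007 10 -0.0033 | 0.007 15 -0.0054 | 0.007 20 -0.0073 | 0.007 25 -0.0091 | 
0.009 5 0.0009 | 0.009 10 -0.0013 | 0.009 15 -0.0034 | 0.009 20 -0.0053 | 0.009 25 -0.0071 | 
0.011 5 0.0029 | 0.011 10 0.0007 | 0.011 15 -0.0014 | 0.011 20 -0.0033 | 0.011 25 -0.0051 | 
0.013 5 0.0049 | 0.013 10 0.0027 | 0.013 15 0.0006 | 0.013 20 -0.0013 | 0.013 25 -0.0031 |
```

```bash
python3 - <<'E'
from path import *
pr,hd=np.array([.5611,-.3365,.1346]),132.4
for t in (18,27,33,39,45,51,55,60):
    p,h=T(t,half=.010)
    print(t,p,round(h,1),"units",(p-pr)/.025,round((h-hd)/5,2));pr,hd=p,h
E
```

```text
18 [ 0.5564 -0.3354  0.1338] 124.7 units [-0.1882  0.0421 -0.0336] -1.54
27 [ 0.5562 -0.3317  0.1332] 132.8 units [-0.0064  0.1488 -0.024 ] 1.62
33 [ 0.5559 -0.3293  0.1326] 138.3 units [-0.0135  0.0982 -0.0209] 1.11
39 [ 0.5554 -0.3268  0.132 ] 144.0 units [-0.0207  0.097  -0.0246] 1.14
45 [ 0.5547 -0.3245  0.1313] 149.9 units [-0.028   0.0954 -0.028 ] 1.17
51 [ 0.5538 -0.3221  0.1305] 155.9 units [-0.0355  0.0935 -0.0311] 1.21
55 [ 0.5531 -0.3206  0.13  ] 160.0 units [-0.028   0.061  -0.0223] 0.82
60 [ 0.5521 -0.3187  0.1292] 165.3 units [-0.04    0.0744 -0.0294] 1.05
```

Call:
{"api": "move_arm", "payload": {
  "targets": "-0.1 0.09 -0.03 0;-0.1 0.1 -0.03 0;-0.01 0.1 -0.02 1;-0.02 0.1 -0.02 1;-0.03 0.1 -0.03 1;-0.02 0.05 -0.01 0.7;0 0 0 0;0 0 0 0"
}}

```text
time_s: 14.65
tcp_pos: [0.5538, -0.3224, 0.1309]
ee_rot: [[-0.487, -0.874, 0.002], [-0.874, 0.487, -0.001], [0.0, -0.003, -1.0]]
wrist_force: [2.3, -2.1, 5.3]
gripper_width: 0.008
gripper_force: 2.6
```

```bash
cat > bar.py <<'E'
# bar angle from the dark pixels near the pointer end in a fixed camera, fingers may hide parts
from v import *
import sys
from station import sense,capture
s=sense();print(s["tcp_pos"],s["wrist_force"])
for n in("scene","side"):
    k=capture(n);m=k["image"].max(2)
    for r in(.030,.034,.038):   # darkness along circle at pointer's line: radius r, height along pointer rod
        hh=.005+(.042-r)/.012*.019 if r>.030 else .024
        A=np.radians(np.arange(0,95,4));pts=C+hh*N+r*(np.cos(A)[:,None]*X+np.sin(A)[:,None]*Y)
        u=proj(k,pts);v=cv2.remap(m,u[:,0].astype(np.float32)[None],u[:,1].astype(np.float32)[None],cv2.INTER_LINEAR)[0]
        print(n,r,v.tolist())
E
python3 bar.py
```

```text
[ 0.5538 -0.3224  0.1309] [ 2.3004 -2.1442  5.3111]
scene 0.03 [36, 36, 43, 47, 45, 34, 24, 26, 50, 109, 93, 78, 83, 141, 171, 187, 184, 180, 176, 176, 177, 179, 180, 180]
scene 0.034 [113, 75, 29, 60, 96, 114, 131, 197, 216, 207, 152, 120, 152, 198, 204, 204, 204, 204, 200, 194, 186, 178, 173, 170]
scene 0.038 [127, 131, 114, 144, 188, 178, 160, 192, 221, 214, 163, 108, 155, 202, 205, 203, 203, 199, 188, 185, 178, 174, 176, 178]
side 0.03 [27, 27, 24, 21, 23, 29, 32, 50, 58, 60, 71, 74, 64, 60, 97, 139, 169, 189, 195, 189, 184, 170, 153, 143]
side 0.034 [83, 100, 115, 125, 134, 148, 166, 178, 190, 187, 177, 152, 121, 112, 117, 146, 171, 181, 186, 186, 182, 176, 174, 176]
side 0.038 [154, 159, 166, 170, 169, 170, 173, 179, 185, 183, 178, 148, 103, 77, 116, 167, 182, 184, 184, 184, 184, 184, 181, 180]
```

The pointer reads about 44° (scene) and 52° (side), so roughly 48°. Push about 9° more.

Call:
{"api": "move_arm", "payload": {
  "targets": "-0.03 0.06 -0.02 0.8;-0.03 0.06 -0.02 0.8;-0.02 0.02 -0.01 0.3;0 0 0 0;0 0 0 0"
}}

```text
time_s: 15.17
tcp_pos: [0.5517, -0.3188, 0.1294]
ee_rot: [[-0.336, -0.942, 0.002], [-0.942, 0.336, -0.001], [0.0, -0.002, -1.0]]
wrist_force: [3.6, -1.9, 5.8]
gripper_width: 0.007
gripper_force: 2.5
```

```bash
cat > rel.py <<'E'
from v import *
import sys
from station import sense,capture
def meas(k,T=None):
    hsv=cv2.cvtColor(k["image"],cv2.COLOR_BGR2HSV).astype(np.float32)
    def samp(ch,r,h,A):
        p=C+h*N+r*(np.cos(A)[:,None]*X+np.sin(A)[:,None]*Y);u=proj(k,p,T).astype(np.float32)
        return cv2.remap(ch,u[None,:,0].copy(),u[None,:,1].copy(),cv2.INTER_LINEAR)[0]
    d=np.arange(0,95,1.);A=np.radians(d)
    dark=np.mean([samp(hsv[...,2],r,h,A) for r,h in((.040,.008),(.038,.011),(.036,.0145))],0)
    sat=np.mean([samp(hsv[...,1],r,.006,A) for r in(.048,.051,.054)],0)
    i=int(np.argmin(dark[25:]))+25;w=np.clip(170-dark,0,None)*(abs(d-d[i])<9)
    j=int(np.argmax(sat));v=np.clip(sat-.5*sat.max(),0,None)*(abs(d-d[j])<12)
    return (w@d)/w.sum(),(v@d)/v.sum(),dark[i],sat[j]
if __name__=="__main__":
    s=sense();print(s["tcp_pos"],s["wrist_force"])
    for n in("scene","side"): print(n,np.round(meas(capture(n)),1))
    if len(sys.argv)>1:
        s,c=snap(sys.argv[1]);print("wrist",np.round(meas(c),1))
E
python3 rel.py; python3 - <<'E'
from rel import *
print("w4 check (tab 60 expected)",meas(load("w4")))
E
```

```text
[ 0.5517 -0.3188  0.1294] [ 3.6133 -1.8926  5.8246]
scene [ 52.9  55.6  75.4 137. ]
side [ 59.6  64.   98.6 134.8]
w4 check (tab 60 expected) (np.float64(nan), np.float64(60.70096630556894), np.float32(207.51465), np.float32(168.13737))rel.py:14: RuntimeWarning: invalid value encountered in scalar divide
  return (w@d)/w.sum(),(v@d)/v.sum(),dark[i],sat[j]
```

Relative to the tab, the pointer is 2.7° short (scene) and 4.4° short (side). Push about 3° more, then back off and rise.

Call:
{"api": "move_arm", "payload": {
  "targets": "-0.03 0.045 -0.02 0.6;0 0 0 0;0 0 0 0;0 0 0 0"
}}

```text
time_s: 15.6
tcp_pos: [0.551, -0.3177, 0.1289]
ee_rot: [[-0.286, -0.958, 0.002], [-0.958, 0.286, -0.001], [0.0, -0.002, -1.0]]
wrist_force: [2.1, -1.8, 5.0]
gripper_width: 0.008
gripper_force: 2.5
```

```bash
python3 rel.py
```

```text
[ 0.551  -0.3177  0.1289] [ 2.0605 -1.843   4.9854]
scene [ 56.   56.4  70.  151.5]
side [ 63.   64.   90.2 137. ]
```

Aligned within about 1° in both views. Back off, rise and move to the viewing place.

Call:
{"api": "move_arm", "payload": {
  "targets": "0.3 -0.1 0.1 0;0.5 -0.1 0.3 0;0 0 1 0;0 0 1 0;0 0 1 -0.8;0.5 0 1 -1;0.8 0 1 -1;0.8 0 0.5 -1;0.8 0.2 0 -1;0.8 0.2 0 -1"
}}

```text
time_s: 16.53
tcp_pos: [0.6627, -0.3116, 0.2749]
ee_rot: [[-0.718, -0.696, -0.003], [-0.696, 0.718, 0.003], [0.0, 0.004, -1.0]]
wrist_force: [-0.0, 0.4, -0.3]
gripper_width: 0.007
gripper_force: 0.0
```

Call:
{"api": "move_arm", "payload": {
  "targets": "0.3 0.2 0 -1;0 0.2 0 -1;0 0 0 -1;0 0 0 -1;0 0 0 -1;0 0 0 -1;0 0 0 -1;0 0 0 -0.8;0 0 0 0;0 0 0 0"
}}

```text
time_s: 17.37
tcp_pos: [0.6695, -0.3018, 0.2736]
ee_rot: [[-0.995, -0.096, -0.004], [-0.096, 0.995, 0.002], [0.004, 0.003, -1.0]]
wrist_force: [0.1, 0.1, 0.1]
gripper_width: 0.004
gripper_force: 0.0
```

```bash
python3 rel.py w5; python3 - <<'E'
from v import *
c=load("w5");u=proj(c,C)[0].astype(int);k=load("w3")
j=c["image"][u[1]-52:u[1]+53,u[0]-70:u[0]+70]
from station import capture
s=capture("scene")["image"][245:335,340:440]
cv2.imwrite("pics/fin.png",np.hstack([cv2.resize(j,(400,300),interpolation=cv2.INTER_CUBIC),cv2.resize(s,(400,300),interpolation=cv2.INTER_CUBIC)]))
E
```

```text
[ 0.6695 -0.3018  0.2736] [0.0818 0.1442 0.1215]
scene [ 56.   56.3  71.1 153.4]
side [ 63.5  64.1  94.1 139.1]
wrist [ 57.4  60.6  62.8 169.4]
```

View pics/fin.png

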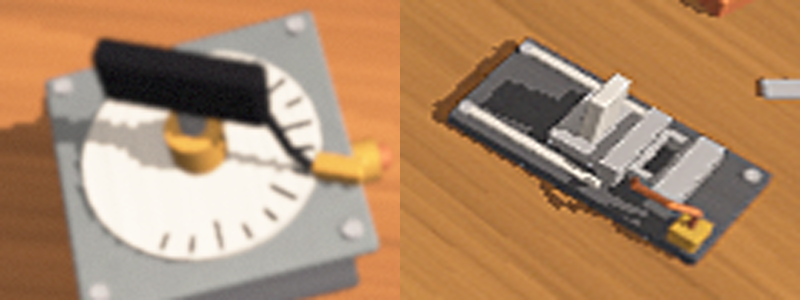

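The pointer ends right at the tab's inner end (312,165), within about 3° in all three views. The frame is still clamped, with the jaw shut against it. Handing in.

```bash
python3 -c "
from station import *
print(finish_job())"
```

```text
the job is handed in; nothing more can be done
None
```

The job is handed in: the frame is clamped square in the jig and the bar handle's pointer is within about 3° of the set tab (7° allowed); the judge's verdict was not shown, and I did not re-measure the bystanders at the end.

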